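Clear the bench wheel and seat the keyed spindle

TASK

Sweep the three dry clay chips off the head of the bench wheel with the wooden scraper block (not with the fingers), and set the scraper down on the bench. Then take the keyed spindle from its stand, push its shaft into the wheel's hub, turning it until the key slips into the keyway, and press it fully home so that its flange sits flat on the wheel head. Finish while still gripping the spindle and holding it down against the hub's ejector spring, and leave the mug, the bowl and the jar where they stand.

Things in the scene. Friction and masses are not known exactly. Their poses are not given: they have to be found in the camera images.
- wheel: Bench wheel, fixed, does not turn: grey foot (170 mm across) under a round aluminium head 220 mm across, 14 mm thick, flat top face 75 mm above the bench. Origin: centre of the underside, z up along the hub axis. In the middle, flush with the head, is a fixed steel hub 52 mm across with a bore 23.4 mm across and a keyway in its side (see wheel_face).
- wheel_face (a point): Centre of the hub's mouth, in the head's top face; axes as the wheel's. The keyway, 9 mm wide, out to 20 mm from the axis, runs down the bore. It points up to 0.55 rad either side of the wheel's +x axis; the angle differs each time: see it from above, or feel it by turning the key on the hub face under light push. About 0.08 rad to spare either way.
- ejector (a joint): Spring-loaded ejector pin in the hub's bore: m pressed down from rest. At rest its top is 18 mm below the head's face; pressing needs 4 N to start and 10 N at 24 mm, where the spindle is fully home (stop at 26 mm). It pushes the spindle up again when not held.
- spindle: Keyed steel spindle, 0.3 kg, upright in the stand, flange on the stand's top. Origin: centre of the flange's underside; flange 64 mm across, 8 mm thick. Above it a flat-sided neck 40 mm (x) by 26 mm (y), from 8 to 54 mm above the origin, to be gripped across y. Below it a round shaft 20 mm in diameter, 42 mm long, the lowest 6 mm tapering to 14 mm.
- key_tip (a point): Lower end of the key, on the shaft's +x side: 28 mm below the flange, 14 mm from the shaft's axis; axes as the spindle's. The key is 6 mm wide, stands out to 17 mm from the axis and runs from here up to the flange; the last 14 mm of shaft below it have no key and enter the bore at any angle.
- stand: Fixed square wooden block 96 x 96 x 50 mm with a 41 mm through hole in which the spindle's shaft hangs loosely. Origin: centre of the underside.
- scraper: Wooden scraper block, 0.16 kg, standing on the bench. Origin: centre of the underside. Foot 120 mm (x) by 22 mm (y) by 30 mm high; on it a grip 62 mm (x) by 22 mm (y), up to 72 mm above the underside, to be gripped across y. It scrapes along its y axis, either way.
- chip0: Dry clay chip, rigid, 34 x 26 x 10 mm, 14 g, lying loose on the wheel head. Origin: centre of the underside. The three chips lie in a row along the wheel's y axis: one over the hub and one on either side of it, centres within 20 mm of that axis line and within 65 mm of the hub axis.
- chip1: Dry clay chip, rigid, 34 x 26 x 10 mm, 14 g, lying loose on the wheel head. Origin: centre of the underside. The three chips lie in a row along the wheel's y axis: one over the hub and one on either side of it, centres within 20 mm of that axis line and within 65 mm of the hub axis.
- chip2: Dry clay chip, rigid, 34 x 26 x 10 mm, 14 g, lying loose on the wheel head. Origin: centre of the underside. The three chips lie in a row along the wheel's y axis: one over the hub and one on either side of it, centres within 20 mm of that axis line and within 65 mm of the hub axis.
- bowl: Bystander: blue ceramic bowl 110 mm across, 50 mm high. Origin: centre of the underside.
- mug: Bystander: white mug 76 mm across, 85 mm high. Origin: centre of the underside.
- glaze_jar: Bystander: glass jar with black cap, 68 mm across, 100 mm high. Origin: centre of the underside.
There are look-alikes about, which are no part of the job. Of the things that look like the scraper, the middle-sized one is meant.

How it is judged (in metres and radians):
On the way, in this order (a step that is already met when the one before it is completed fails the run):
1. all three chips are off the wheel head (height (world z) of each of chip0, chip1, chip2 below 0.06 m), for 0.2 s.
2. the scraper is set down on the bench and let go (height (world z) of scraper below 0.015 m and contact force between the fingers and scraper below 0.1 N and linear speed of scraper below 0.03 m/s), for 0.1 s.
At the end, for the whole second after the job is handed in: Spindle home: flange within 3 mm of the wheel face and 4 mm of its centre, upright within 0.06 rad, ejector in by over 20 mm; still gripped (over 5 N) and pressed on the wheel (over 6 N); chips lower than 60 mm; scraper let go on the bench (underside below 15 mm) (all of step 1 and z of spindle in the frame of wheel_face between -0.004 and 0.003 m and horizontal distance between spindle and wheel_face below 0.004 m and angle between spindle's own z axis and vertical below 0.06 rad and value of joint ejector above 0.02 m and contact force between spindle and wheel above 6 N and contact force between the fingers and spindle above 5 N and height (world z) of scraper below 0.015 m and contact force between the fingers and scraper below 0.1 N); the arm keeps its last pose, push and grip.
It fails at once if the fingers touch a clay chip (contact force between the fingers and chip0 above 0.5 N or contact force between the fingers and chip1 above 0.5 N or contact force between the fingers and chip2 above 0.5 N).
It fails at once if a bystander is moved by over 30 mm (distance of any of bowl, mug, glaze_jar from where it was at the start of the episode above 0.03 m).
It also fails if it takes over 72 s, if anything falls off the work surface, if the arm or the gripper's body presses on something with over 40 N, if the wrist force passes 120 N, or if a joint passes its speed limit or range.

ROBOT

A 6-joint arm with a two-finger parallel gripper is mounted at the origin on the work surface. World frame = base frame: x ahead of the robot, y to its left, z up, the work surface at z = 0. Lengths are in m, angles in degrees, forces in N, time in s.
With the tool pointing down it reaches from about 0.375 to 0.9 m from the base axis. Payload 3.1 kg.
Tool frame: the origin (TCP) lies on the centre line of the jaws, within the pads' length; the fingertips stand finger_overhang ahead of it and the grasp point (between the pads) lies 5 mm behind it (finger_overhang is the distance from the TCP to the fingertips, in m); z points along the fingers, y is the line along which they close (so a half turn about z gives the same grasp; the last joint's range is limited). The gripper opens to 87 mm and grips with 3 to 60 N. Pads are 19 mm wide; open, the fingers measure 117 mm over their backs; the gripper's body (75 mm by 190 mm) begins 51 mm behind the grasp point.
Start: joints at [-82.363, 30.224, 82.088, -0, 67.689, -10.227], TCP at [0.192, -0.595, 0.237] pointing down, gripper open.
Joint ranges: [-176.69, 176.69], [-43.24, 126.21], [12.49, 139.97], [-82, 262], [0, 151.66], [-163.58, 163.58]. Speed limits (degrees/s): [159.86, 159.86, 180, 180, 180, 180].

INTERFACE

Orientations are given as a 3x3 rotation matrix whose columns are the frame's x, y, z axes.
In Python, from rig import read_state, capture, calibration, hand_in, finger_overhang gives the robot as it stands.
- The arm moves only by the tool send_rows, never from a script. Its argument "plan" is a list of rows, each a list of 5 numbers: the closure in counts, from 0 (fully open) to 255 (shut), then the shift along the tool's x, y, z in m, then the turn about the tool's z in rad. A call has 1 to 20 rows; each row shifts and turns the commanded pose from where the row before left it, along the tool's axes as they then stand; what a row does not reach is not made up. A row lasts 1/12 s, in which the tool goes at most 41.7 mm and 7.16 degrees, less where a joint would pass 70% of its speed; a pose out of reach is approached as far as the arm can. A call is refused whole if a number of a shift passes 0.0417 or a number of a turn 0.125, either way. A call with a gripper value outside its range is refused whole. The fingers move at their own pace and stop on an object; the grip force is fixed at half the most. Time passes only in rows, so rows that do not move let the fingers close. It gives the time, the measured TCP pose, the force, the opening and the grip force at its end, in the units of the state.
- read_state(): the state, without advancing time (a new reading comes with each control period).
- capture(name): name is "side" or "top" or "wrist"; returns (picture, depth): 420x560x3 uint8, blue, green, red; 420x560 float32, m along the optical axis (not along the pixel's ray), 0 where there is no reading.
- calibration(name): a dict with "fx", "fy", "cx", "cy" (pixels), "xyz" and "rotation" of the camera in the world. Camera axes: x right, y down, z forward; pixel columns grow to the right and rows downward; lengths in m; the calibration is good to about 2 mm. A picture is of the moment at which its call begins: read the wrist's pose just before it. calibration takes no time and is no camera call; for the wrist camera it gives the pose at the moment of the call.
- hand_in(): hands the job in; it is judged then, once.
The state is a dict: "time_s": time; "joint_positions": joint angles; "qvel": joint speeds; "tau": joint torques, N m; "position": TCP position; "tcp_rot": TCP orientation; "force": force on the tool from outside, world axes, zero at the start; "moment": the same for the moment, N m; "opening": opening from 0.0 (shut) to 1.0 (fully open); "grasp_force": force on a finger pad.
Only numpy, scipy, OpenCV 4.12 (cv2) and the standard library are available. Lean on these libraries where they do the work, as an engineer would, in place of code of your own. Each camera call takes 0.05 s, during which the arm holds its last target. There are 200 camera calls.

## Working session

There is one attempt and no reset: what is moved stays moved. The work goes in short steps, Python scripts to look and compute and a tool call to move; the robot and the scene stay as the last step left them, time stands still between calls to the robot, and variables do not carry over. Pictures are saved under pics/ and viewed, at most 10 in all, crops included, and the job is handed in when it is done.

Besides the shell and the picture viewer there is one more tool, called after "Emit:" in YAML: its name, and indented under it one key for each argument. send_rows: Moves the arm, as the interface text tells. Its arguments: {"type":"object","properties":{"plan":{"type":"array","items":{"type":"array","items":{"type":"number"}}}},"required":["plan"]}

```bash
ls; mkdir -p pics
python3 - <<'E'
from rig import *
import cv2,numpy as np
s=read_state();print(s['time_s'],s['position'],s['tcp_rot'],s['opening'],finger_overhang)
for n in('top','side'):
    p,d=capture(n);c=calibration(n);np.savez('pics/%s0.npz'%n,p=p,d=d);cv2.imwrite('pics/%s0.png'%n,p);print(n,c)
print(calibration('wrist'))
E
```

```text
pics
0.0 [ 0.19165952 -0.59415555  0.23556646] [[ 9.51793260e-01  3.06740122e-01 -2.96271714e-04]
 [ 3.06740039e-01 -9.51790944e-01  2.13262086e-03]
 [ 3.72171648e-04 -2.12069256e-03 -9.99997682e-01]] 0.9999725939093206 0.014
top {'fx': 389.0898136385622, 'fy': 389.0898136385622, 'cx': 278.6843642563077, 'cy': 210.14550143779377, 'xyz': array([ 0.44831088, -0.04912248,  0.87378471]), 'rotation': array([[-0.00470954, -0.98719366,  0.15945689],
       [-0.99936801,  0.01026474,  0.03403251],
       [-0.03523346, -0.15919584, -0.98661811]])}
side {'fx': 430.58540888796534, 'fy': 430.58540888796534, 'cx': 276.051313038845, 'cy': 215.0648141144622, 'xyz': array([ 0.49363613, -0.64418172,  0.65538797]), 'rotation': array([[ 0.98579925, -0.13050532,  0.10567973],
       [-0.16678159, -0.68747142,  0.7068005 ],
       [-0.01958943, -0.71438883, -0.6994747 ]])}
{'fx': 339.1782190647574, 'fy': 339.1782190647574, 'cx': 282.14887949008175, 'cy': 209.3491016524029, 'xyz': array([ 0.25581928, -0.57368086,  0.38286477]), 'rotation': array([[ 0.30650453, -0.9218133 , -0.23730827],
       [-0.95186684, -0.29738045, -0.07425887],
       [-0.00211803,  0.24864655, -0.96859197]])}
```

View pics/top0.png

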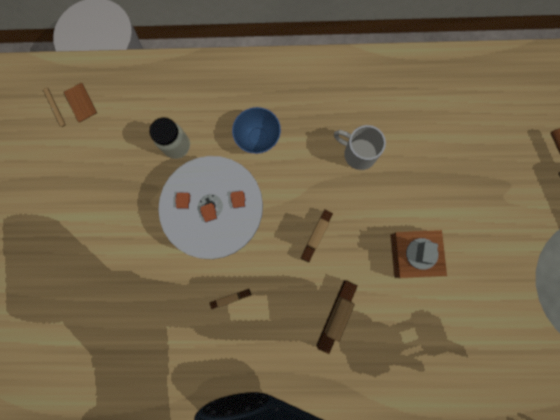

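View pics/side0.png

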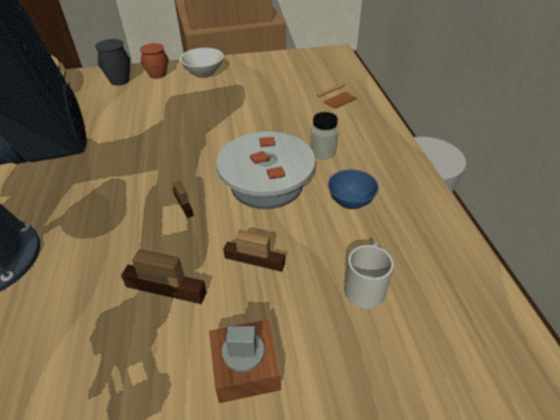

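Top view: the wheel is at (211,207) with chips at (183,201), (209,212) and (238,200). The middle-sized scraper is at (317,236) and the spindle in its stand at (422,253). The side view agrees: two look-alike scrapers, one bigger and one smaller.

```bash
cat > h.py <<'E'
import numpy as np,cv2
from rig import *
def cloud(d,c):
    v,u=np.mgrid[:d.shape[0],:d.shape[1]]
    P=np.stack([(u-c['cx'])/c['fx']*d,(v-c['cy'])/c['fy']*d,d],-1)
    W=P@c['rotation'].T+c['xyz']; W[d==0]=np.nan
    return W
def ray(u,v,c,z):
    r=c['rotation']@np.array([(u-c['cx'])/c['fx'],(v-c['cy'])/c['fy'],1]);t=(z-c['xyz'][2])/r[2]
    return c['xyz']+t*r
def rect(W,m):
    p=W[m][:,:2]
    r=cv2.minAreaRect((p*1000).astype(np.float32))
    return len(p),np.round(r[0],1),np.round(r[1],1),round(r[2],1),np.round(np.nanmedian(W[m][:,2])*1000,1)
E
python3 - <<'E'
from h import *
for n,rois in(('top',dict(scr=(290,345,200,270),spin=(380,460,220,290),wheel=(150,270,150,265))),('side',dict(scr=(215,295,220,275),spin=(200,285,315,400),wheel=(210,320,130,210)))):
    f=np.load('pics/%s0.npz'%n);c=calibration(n);W=cloud(f['d'],c)
    print(n)
    for k,zs in(('scr',[(.065,.08),(.02,.036)]),('spin',[(.097,.112),(.053,.064),(.045,.0535)]),('wheel',[(.068,.079),(.081,.092)])):
        u0,u1,v0,v1=rois[k]; B=np.zeros(f['d'].shape,bool);B[v0:v1,u0:u1]=1
        for a,b in zs:
            m=B&(W[...,2]>a)&(W[...,2]<b)
            if m.sum()>5: print(k,a,rect(W,m))
    P=f['p'].astype(int); u0,u1,v0,v1=rois['wheel']
    m=np.zeros(P.shape[:2],np.uint8); m[v0:v1,u0:u1]=((P[...,2]-P[...,0]>60)&(W[...,2]>.07))[v0:v1,u0:u1]
    for q in cv2.findContours(m,0,2)[0]:
        if cv2.contourArea(q)>40:
            r=cv2.minAreaRect(q); print('chip',r,ray(*r[0],c,.085).round(4))
f=np.load('pics/top0.npz')['p']
a=cv2.resize(f[150:265,150:270],None,fx=3.3,fy=3.3,interpolation=2);b=cv2.resize(f[215:290,380:460],None,fx=4.9,fy=5.06,interpolation=2)
b=cv2.resize(b,(390,a.shape[0]));cv2.imwrite('pics/crop.png',np.hstack([a,b]))
E
```

```text
top
scr 0.065 (319, array([ 529. , -101.7]), array([21.2, 61.5]), 62.6, np.float64(71.9))
scr 0.02 (239, array([ 528.6, -101.6]), array([ 21.4, 119.4]), 62.6, np.float64(30.3))
spin 0.097 (295, array([ 486.4, -315.9]), array([26.6, 39.8]), 78.4, np.float64(104.0))
spin 0.053 (390, array([ 488.3, -310.1]), array([84.4, 86.4]), 89.0, np.float64(57.9))
spin 0.045 (1393, array([ 486.4, -315.8]), array([96. , 97.2]), 2.3, np.float64(50.1))
wheel 0.068 (7602, array([594.4, 122.9]), array([218.7, 233.6]), 88.8, np.float64(75.5))
wheel 0.081 (658, array([584.4, 122. ]), array([ 63. , 144.9]), 1.1, np.float64(85.2))
chip ((208.3000030517578, 211.9000244140625), (14.546475410461426, 12.649109840393066), 71.56504821777344) [0.5736 0.1236 0.085 ]
chip ((182.0, 200.0), (14.0, 12.0), 90.0) [0.5993 0.1794 0.085 ]
chip ((237.0, 199.0), (14.0, 12.0), 90.0) [0.6001 0.0644 0.085 ]
side
scr 0.065 (362, array([ 529.8, -104.2]), array([22.6, 61.1]), 63.5, np.float64(72.1))
scr 0.02 (516, array([ 529.5, -103.5]), array([ 25.6, 120.2]), 62.6, np.float64(29.8))
spin 0.097 (517, array([ 486.6, -317.6]), array([27.6, 39.8]), 77.7, np.float64(104.6))
spin 0.053 (723, array([ 486.9, -318.2]), array([93.3, 95.9]), 2.0, np.float64(58.6))
spin 0.045 (2296, array([ 486.7, -317.4]), array([96. , 98.2]), 2.1, np.float64(50.8))
wheel 0.068 (4445, array([601.3, 119.8]), array([220.6, 243.7]), 86.2, np.float64(75.7))
wheel 0.081 (420, array([623.7, 148.2]), array([209.4, 107.8]), 53.2, np.float64(85.2))
chip ((275.4411926269531, 172.26470947265625), (9.45888900756836, 15.279744148254395), 75.96376037597656) [0.6001 0.0596 0.085 ]
chip ((259.0294189453125, 156.61766052246094), (8.973817825317383, 15.764815330505371), 75.96376037597656) [0.5737 0.1205 0.085 ]
chip ((266.5, 141.0), (8.0, 13.0), 90.0) [0.5988 0.1763 0.085 ]
```

View pics/crop.png

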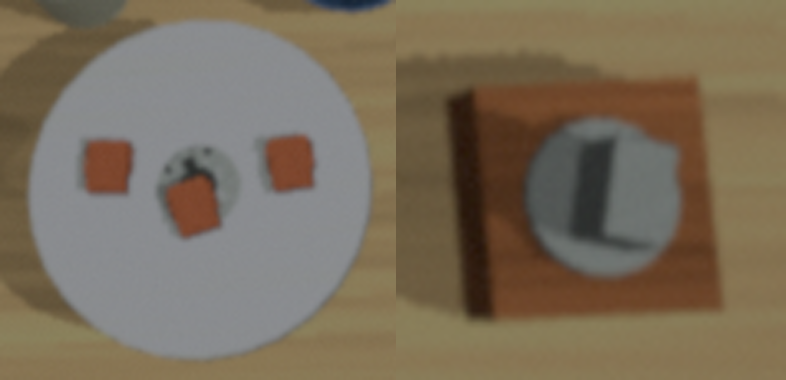

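The crop shows the keyway notch pointing up and slightly left from the hub, at about (190,160), partly under the middle chip. The spindle neck's long axis lies near world −12°. Next I move over the scraper.

Emit:
send_rows:
  plan:
    - [0, 0.0295, -0.0228, 0, 0]
    - [0, 0.0295, -0.0228, 0, 0]
    - [0, 0.0295, -0.0228, 0, 0]
    - [0, 0.0295, -0.0228, 0, 0]
    - [0, 0.0295, -0.0228, 0, 0]
    - [0, 0.0295, -0.0228, 0, 0]
    - [0, 0.0295, -0.0228, 0, 0]
    - [0, 0.0295, -0.0228, 0, 0]
    - [0, 0.0295, -0.0228, 0, 0]
    - [0, 0.0295, -0.0228, 0, 0]
    - [0, 0.0295, -0.0228, 0, 0]
    - [0, 0.0295, -0.0228, 0, 0]
    - [0, 0.0295, -0.0228, 0, 0]
    - [0, 0.0295, -0.0228, 0, 0]
    - [0, 0.0295, -0.0228, 0, 0]
    - [0, 0.0295, -0.0228, 0, 0]
    - [0, 0, 0, 0, 0.113]
    - [0, 0, 0, 0, 0.113]
    - [0, 0, 0, 0, 0.113]
    - [0, 0, 0, 0, 0.113]

```text
time_s: 1.77
position: [0.5289, -0.1021, 0.2361]
tcp_rot: [[0.99, -0.144, -0.001], [-0.144, -0.99, 0.0], [-0.001, -0.0, -1.0]]
force: [-0.2, -0.2, 0.3]
opening: 0.999
grasp_force: 0.0
```

Emit:
send_rows:
  plan:
    - [0, 0, 0, 0, 0.113]
    - [0, 0, 0, 0, 0.113]
    - [0, 0, 0, 0, 0.113]
    - [0, 0, 0, 0, 0]
    - [0, 0, 0, 0, 0]
    - [0, 0, 0, 0, 0]

```text
time_s: 2.27
position: [0.5289, -0.1028, 0.2364]
tcp_rot: [[0.888, -0.459, -0.0], [-0.459, -0.888, 0.0], [-0.001, 0.0, -1.0]]
force: [0.8, -0.5, -0.5]
opening: 1.001
grasp_force: 0.0
```

```bash
cat >> h.py <<'E'
def go(x,y,z,yawy):
    "tool-axis shift and turn to reach a world TCP pose with tool y at yawy (deg)"
    s=read_state();R=s['tcp_rot'];p=s['position']
    cy=np.degrees(np.arctan2(R[1,1],R[0,1]));dt=(yawy-cy+180)%360-180
    print('t',round(s['time_s'],2),'pos',p.round(4),'yawy',round(cy,2),'j6',s['joint_positions'][5].round(1) if hasattr(s['joint_positions'],'round') else s['joint_positions'][5],'F',np.round(s['force'],1),'op',round(s['opening'],3),'g',s['grasp_force'])
    print('shift now',(R.T@(np.array([x,y,z])-p)).round(4),'turn(tool z)',round(-np.radians(dt),4))
E
python3 -c "
from h import *
go(.529,-.1025,.052,-117.4)"
```

```text
t 2.27 pos [ 0.5289 -0.1028  0.2364] yawy -117.32 j6 94.4 F [ 0.8 -0.5 -0.5] op 1.001 g 0.0
shift now [ 0.     -0.0003  0.1844] turn(tool z) 0.0014
```

Emit:
send_rows:
  plan:
    - [0, 0, 0, 0.026, 0]
    - [0, 0, 0, 0.026, 0]
    - [0, 0, 0, 0.026, 0]
    - [0, 0, 0, 0.026, 0]
    - [0, 0, 0, 0.026, 0]
    - [0, 0, 0, 0.026, 0]
    - [0, 0, 0, 0.018, 0]
    - [0, 0, 0, 0.01, 0]
    - [255, 0, 0, 0, 0]
    - [255, 0, 0, 0, 0]
    - [255, 0, 0, 0, 0]
    - [255, 0, 0, 0, 0]
    - [255, 0, 0, 0, 0]
    - [255, 0, 0, 0, 0]
    - [255, 0, 0, 0, 0]
    - [255, 0, 0, 0, 0]
    - [255, 0, 0, 0, 0]
    - [255, 0, 0, 0, 0]

```text
time_s: 3.77
position: [0.5291, -0.1028, 0.0526]
tcp_rot: [[0.887, -0.461, 0.0], [-0.461, -0.887, -0.0], [0.0, -0.0, -1.0]]
force: [0.2, -0.1, -0.2]
opening: 0.329
grasp_force: 0.0
```

Run:
```python
from h import *
go(.588,.228,.18,-90)
for n in('top','side'):
    f=np.load('pics/%s0.npz'%n);c=calibration(n);W=cloud(f['d'],c)
    # wheel rim circle: bright grey, z near 75
    P=f['p'].astype(int); m=((W[...,2]>.066)&(W[...,2]<.09)&(abs(W[...,0]-.594)<.13)&(abs(W[...,1]-.122)<.13)).astype(np.uint8)
    q=max(cv2.findContours(cv2.morphologyEx(m,2,np.ones((3,3))),0,1)[0],key=cv2.contourArea)[:,0]
    p=np.array([ray(u,v,c,.0755)[:2] for u,v in q]); 
    from scipy.optimize import least_squares
    r=least_squares(lambda t:np.hypot(*(p-t[:2]).T)-t[2],[.594,.122,.11],loss='soft_l1',f_scale=.001)
    print(n,r.x.round(4))
```

```text
t 3.77 pos [ 0.5291 -0.1028  0.0526] yawy -117.46 j6 94.6 F [ 0.2 -0.1 -0.2] op 0.329 g 0.0
shift now [-0.1003 -0.3207 -0.1274] turn(tool z) -0.4792
top [0.5867 0.1226 0.1084]
side [0.5879 0.1162 0.1109]
```

Emit:
send_rows:
  plan:
    - [255, 0, 0, 0, 0]
    - [255, 0, 0, 0, 0]
    - [255, 0, 0, 0, 0]
    - [255, 0, 0, 0, 0]
    - [255, 0, 0, -0.01, 0]
    - [255, 0, 0, -0.025, 0]
    - [255, 0, 0, -0.025, 0]
    - [255, 0, 0, -0.025, 0]
    - [255, 0, 0, -0.025, 0]
    - [255, 0, 0, -0.017, 0]
    - [255, 0, 0, 0, -0.12]
    - [255, 0, 0, 0, -0.12]
    - [255, 0, 0, 0, -0.12]
    - [255, 0, 0, 0, -0.12]
    - [255, 0, 0, 0, 0]
    - [255, 0, 0, 0, 0]

```text
time_s: 5.1
position: [0.5288, -0.1027, 0.1799]
tcp_rot: [[1.0, -0.002, -0.0], [-0.002, -1.0, 0.0], [-0.0, -0.0, -1.0]]
force: [0.1, -0.3, -0.9]
opening: 0.249
grasp_force: 29.9
```

```bash
python3 -c "
from h import *
go(.588,.228,.18,-90)"
```

```text
t 5.1 pos [ 0.5288 -0.1027  0.1799] yawy -90.13 j6 67.2 F [ 0.1 -0.3 -0.9] op 0.249 g 29.883922624358092
shift now [ 5.840e-02 -3.308e-01 -1.000e-04] turn(tool z) -0.0022
```

Emit:
send_rows:
  plan:
    - [255, 0.0049, -0.0276, 0, 0]
    - [255, 0.0049, -0.0276, 0, 0]
    - [255, 0.0049, -0.0276, 0, 0]
    - [255, 0.0049, -0.0276, 0, 0]
    - [255, 0.0049, -0.0276, 0, 0]
    - [255, 0.0049, -0.0276, 0, 0]
    - [255, 0.0049, -0.0276, 0, 0]
    - [255, 0.0049, -0.0276, 0, 0]
    - [255, 0.0049, -0.0276, 0, 0]
    - [255, 0.0049, -0.0276, 0, 0]
    - [255, 0.0049, -0.0276, 0, 0]
    - [255, 0.0049, -0.0276, 0, 0]
    - [255, 0, 0, 0.02, 0]
    - [255, 0, 0, 0.02, 0]
    - [255, 0, 0, 0.0, 0]
    - [255, 0, 0, 0, 0]

```text
time_s: 6.43
position: [0.5863, 0.2283, 0.1384]
tcp_rot: [[1.0, -0.001, -0.004], [-0.001, -1.0, -0.001], [-0.004, 0.001, -1.0]]
force: [0.1, -0.7, -2.0]
opening: 0.25
grasp_force: 29.9
```

Run:
```python
from h import *
go(.588,.228,.1286,-90)
p,d=capture('side');cv2.imwrite('pics/side1.png',p);c=calibration('side');W=cloud(d,c)
P=p.astype(int);dark=(P.sum(-1)<200)&(abs(W[...,0]-.588)<.09)&(abs(W[...,1]-.22)<.04)&(W[...,2]>.08)&(W[...,2]<.125)
Q=W[dark];print(len(Q));
```

```text
t 6.43 pos [0.5863 0.2283 0.1384] yawy -90.04 j6 101.2 F [ 0.1 -0.7 -2. ] op 0.25 g 29.884508382911008
shift now [0.0017 0.0003 0.0098] turn(tool z) -0.0007
667
```

View pics/side1.png

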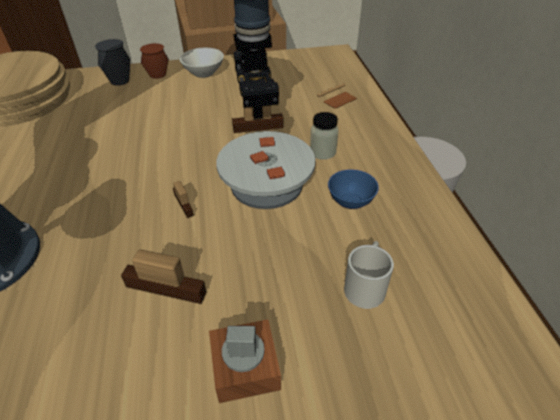

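The side view shows the scraper held level just beyond the wheel at (258,123), with all three chips still in place. I lower it and start sweeping towards −y.

Emit:
send_rows:
  plan:
    - [255, 0.0017, 0, 0.0055, 0]
    - [255, 0, 0, 0.004, 0]
    - [255, 0, 0, 0, 0]
    - [255, 0, 0.006, 0, 0]
    - [255, 0, 0.01, 0, 0]
    - [255, 0, 0.01, 0, 0]
    - [255, 0, 0.01, 0, 0]
    - [255, 0, 0.01, 0, 0]

```text
time_s: 7.15
position: [0.5894, 0.1809, 0.1303]
tcp_rot: [[1.0, 0.0, 0.0], [0.0, -1.0, -0.0], [0.0, 0.0, -1.0]]
force: [0.0, 1.3, -1.2]
opening: 0.253
grasp_force: 29.9
```

Emit:
send_rows:
  plan:
    - [255, 0, 0.01, 0.001, 0]
    - [255, 0, 0.01, 0, 0]
    - [255, 0, 0.01, 0, 0]
    - [255, 0, 0.01, 0, 0]
    - [255, 0, 0.01, 0, 0]
    - [255, 0, 0.01, 0, 0]
    - [255, 0, 0.01, 0, 0]
    - [255, 0, 0.01, 0, 0]
    - [255, 0, 0.01, 0, 0]
    - [255, 0, 0.01, 0, 0]
    - [255, 0, 0.01, 0, 0]
    - [255, 0, 0.01, 0, 0]
    - [255, 0, 0.01, 0, 0]
    - [255, 0, 0.01, 0, 0]
    - [255, 0, 0.01, 0, 0]
    - [255, 0, 0.01, 0, 0]
    - [255, 0, 0.01, 0, 0]
    - [255, 0, 0.01, 0, 0]
    - [255, 0, 0.01, 0, 0]
    - [255, 0, 0.01, 0, 0]

```text
time_s: 8.82
position: [0.5895, -0.0186, 0.129]
tcp_rot: [[1.0, 0.001, -0.0], [0.001, -1.0, -0.0], [-0.0, 0.0, -1.0]]
force: [0.7, 0.4, -2.0]
opening: 0.251
grasp_force: 29.9
```

Run:
```python
from h import *
go(.52,-.16,.16,-90)
p,d=capture('side');q,_=capture('top');cv2.imwrite('pics/b1.png',np.hstack([p[90:290,120:400],q[110:310,140:420]]))
```

```text
t 8.82 pos [ 0.5895 -0.0186  0.129 ] yawy -89.96 j6 77.3 F [ 0.7  0.4 -2. ] op 0.251 g 29.88484783018066
shift now [-0.0696  0.1413 -0.031 ] turn(tool z) 0.0008
```

View pics/b1.png

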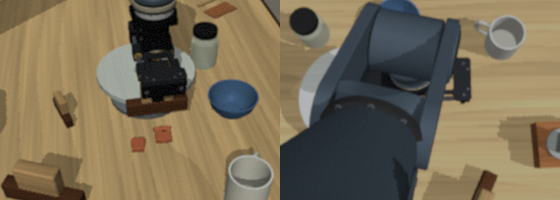

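Two chips are on the bench, at about (258,234) and (283,223) in the side image. The third is hidden. I lift and look again.

Emit:
send_rows:
  plan:
    - [255, 0, 0.01, 0, 0]
    - [255, 0, 0.005, 0, 0]
    - [255, 0, 0, -0.02, 0]
    - [255, 0, 0, -0.03, 0]
    - [255, 0, 0, -0.03, 0]
    - [255, 0, 0, -0.03, 0]
    - [255, -0.03, 0.02, 0, 0]
    - [255, -0.03, 0.02, 0, 0]
    - [255, -0.03, 0.02, 0, 0]
    - [255, -0.03, 0.02, 0, 0]
    - [255, -0.02, 0.02, 0, 0]
    - [255, -0.02, 0.02, 0, 0]
    - [255, 0, 0, 0, 0]
    - [255, 0, 0, 0, 0]

```text
time_s: 10.08
position: [0.4291, -0.1535, 0.2393]
tcp_rot: [[1.0, -0.002, 0.001], [-0.002, -1.0, 0.0], [0.001, -0.0, -1.0]]
force: [0.7, -0.1, -0.8]
opening: 0.246
grasp_force: 29.9
```

Run:
```python
from h import *
go(.45,-.18,.16,-90)
for n in('side','top'):
    p,d=capture(n);cv2.imwrite('pics/%s2.png'%n,p);c=calibration(n);W=cloud(d,c);np.savez('pics/%s2.npz'%n,p=p,d=d)
    h=cv2.cvtColor(p,cv2.COLOR_BGR2HSV);m=((h[...,1]>140)&(h[...,2]>90)&((h[...,0]<12)|(h[...,0]>172))).astype(np.uint8)
    for q in cv2.findContours(m,0,2)[0]:
        if cv2.contourArea(q)>25:
            (u,v),_=cv2.minEnclosingCircle(q);print(n,int(u),int(v),cv2.contourArea(q),W[int(v),int(u)].round(3))
```

```text
t 10.08 pos [ 0.4291 -0.1535  0.2393] yawy -90.12 j6 56.3 F [ 0.7 -0.1 -0.8] op 0.246 g 29.88419380438245
shift now [0.021  0.0265 0.0793] turn(tool z) -0.0021
side 257 234 144.0 [ 0.543 -0.039  0.01 ]
side 282 224 214.5 [ 0.599 -0.021  0.011]
top 286 228 132.5 [ 0.547 -0.035  0.011]
top 277 205 212.0 [ 0.597 -0.016  0.027]
```

View pics/side2.png

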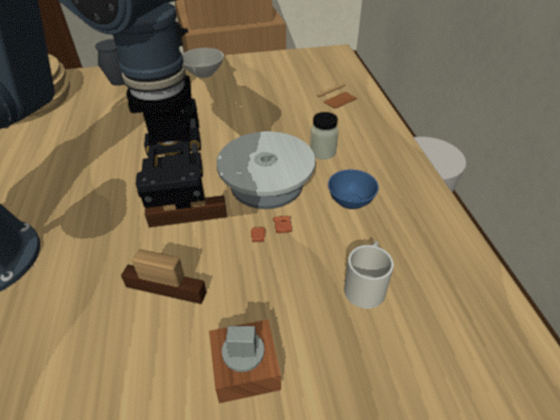

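All chips are on the bench at y≈−0.02 to −0.04, two of them stacked at (282,224), and the head is clear. I set the scraper down at (0.51,−0.16).

Emit:
send_rows:
  plan:
    - [255, 0.027, 0.002, 0, 0]
    - [255, 0.027, 0.002, 0, 0]
    - [255, 0.027, 0.002, 0, 0]
    - [255, 0, 0, 0.025, 0]
    - [255, 0, 0, 0.025, 0]
    - [255, 0, 0, 0.025, 0]
    - [255, 0, 0, 0.025, 0]
    - [255, 0, 0, 0.025, 0]
    - [255, 0, 0, 0.025, 0]
    - [255, 0, 0, 0.02, 0]
    - [255, 0, 0, 0.008, 0]
    - [255, 0, 0, 0.004, 0]
    - [255, 0, 0, 0.002, 0]
    - [255, 0, 0, 0, 0]
    - [255, 0, 0, 0, 0]

```text
time_s: 11.43
position: [0.5116, -0.1589, 0.0561]
tcp_rot: [[1.0, 0.001, 0.002], [0.001, -1.0, -0.001], [0.002, 0.001, -1.0]]
force: [-0.9, -0.1, -1.5]
opening: 0.249
grasp_force: 29.9
```

Emit:
send_rows:
  plan:
    - [255, 0, 0, 0.002, 0]
    - [255, 0, 0, 0.001, 0]
    - [255, 0, 0, 0, 0]
    - [150, 0, 0, 0, 0]
    - [100, 0, 0, 0, 0]
    - [50, 0, 0, 0, 0]
    - [0, 0, 0, 0, 0]
    - [0, 0, 0, 0, 0]
    - [0, 0, 0, 0, 0]
    - [0, 0, 0, 0, 0]
    - [0, 0, 0, 0, 0]
    - [0, 0, 0, -0.015, 0]
    - [0, 0, 0, -0.03, 0]
    - [0, 0, 0, -0.04, 0]
    - [0, 0, 0, -0.04, 0]
    - [0, 0, 0, -0.025, 0]
    - [0, 0, 0, 0, 0]
    - [0, 0, 0, 0, 0]

```text
time_s: 12.93
position: [0.5114, -0.159, 0.2037]
tcp_rot: [[1.0, 0.001, 0.004], [0.001, -1.0, -0.002], [0.004, 0.002, -1.0]]
force: [0.0, -0.2, -0.3]
opening: 0.996
grasp_force: 0.0
```

Run:
```python
from h import *
go(.4866,-.3167,.22,-101.8)
p,d=capture('side');c=calibration('side');W=cloud(d,c)
m=(abs(W[...,0]-.51)<.08)&(abs(W[...,1]+.16)<.05)
for a,b in((.066,.08),(.02,.036)):
    k=m&(W[...,2]>a)&(W[...,2]<b); print(rect(W,k))
```

```text
t 12.93 pos [ 0.5114 -0.159   0.2037] yawy -89.95 j6 60.7 F [ 0.  -0.2 -0.3] op 0.996 g 0.0
shift now [-0.0249  0.1577 -0.016 ] turn(tool z) 0.2069
(403, array([ 511. , -159.7]), array([24. , 61.8]), 89.6, np.float64(72.3))
(600, array([ 500.4, -159.7]), array([140.8,  24.3]), 0.8, np.float64(29.9))
```

Emit:
send_rows:
  plan:
    - [0, -0.005, 0.0315, 0, 0]
    - [0, -0.005, 0.0315, 0, 0]
    - [0, -0.005, 0.0315, 0, 0]
    - [0, -0.005, 0.0315, 0, 0]
    - [0, -0.005, 0.0315, 0, 0]
    - [0, 0, 0, 0, 0.104]
    - [0, 0, 0, 0, 0.104]
    - [0, 0, 0, 0, 0]
    - [0, 0, 0, 0, 0]

```text
time_s: 13.73
position: [0.4847, -0.3154, 0.1999]
tcp_rot: [[0.979, -0.203, -0.003], [-0.203, -0.979, 0.003], [-0.004, -0.002, -1.0]]
force: [0.4, 0.5, -0.5]
opening: 1.0
grasp_force: 0.0
```

Run:
```python
from h import *
c=calibration('wrist');p,d=capture('wrist');W=cloud(d,c)
m=(abs(W[...,0]-.487)<.04)&(abs(W[...,1]+.317)<.04)&(W[...,2]>.098)&(W[...,2]<.112)
print(rect(W,m))
m=(abs(W[...,0]-.487)<.07)&(abs(W[...,1]+.317)<.07)&(W[...,2]>.044)&(W[...,2]<.054);print(rect(W,m))
go(.4866,-.3167,.078,-101.8)
```

```text
(1803, array([ 487.1, -316.9]), array([25.9, 39.8]), 78.9, np.float64(102.9))
(6996, array([ 486.6, -316.9]), array([96.4, 96.3]), 2.2, np.float64(49.0))
t 13.78 pos [ 0.485  -0.3153  0.2003] yawy -101.72 j6 57.6 F [-0.4 -0.6  0.6] op 0.996 g 0.0
shift now [0.0022 0.0013 0.1223] turn(tool z) 0.0014
```

Emit:
send_rows:
  plan:
    - [0, 0.0024, 0.0012, 0.02, 0]
    - [0, 0, 0, 0.025, 0]
    - [0, 0, 0, 0.025, 0]
    - [0, 0, 0, 0.025, 0]
    - [0, 0, 0, 0.018, 0]
    - [0, 0, 0, 0.009, 0]
    - [0, 0, 0, 0, 0]
    - [255, 0, 0, 0, 0]
    - [255, 0, 0, 0, 0]
    - [255, 0, 0, 0, 0]
    - [255, 0, 0, 0, 0]
    - [255, 0, 0, 0, 0]
    - [255, 0, 0, 0, 0]
    - [255, 0, 0, 0, 0]
    - [255, 0, 0, 0, 0]
    - [255, 0, 0, 0, 0]
    - [255, 0, 0, 0, 0]
    - [255, 0, 0, 0, 0]
    - [255, 0, 0, 0, 0]
    - [255, 0, 0, 0, 0]

```text
time_s: 15.45
position: [0.4878, -0.3177, 0.08]
tcp_rot: [[0.979, -0.206, -0.0], [-0.206, -0.979, 0.0], [-0.0, -0.0, -1.0]]
force: [0.5, -0.1, 0.1]
opening: 0.293
grasp_force: 30.0
```

Run:
```python
from h import *
go(.487,-.317,.078,-101.8)
```

```text
t 15.45 pos [ 0.4878 -0.3177  0.08  ] yawy -101.87 j6 57.8 F [ 0.5 -0.1  0.1] op 0.293 g 29.99841873999685
shift now [-0.001  -0.0005  0.002 ] turn(tool z) -0.0013
```

Emit:
send_rows:
  plan:
    - [255, 0, 0, -0.02, 0]
    - [255, 0, 0, -0.03, 0]
    - [255, 0, 0, -0.035, 0]
    - [255, 0, 0, -0.035, 0]
    - [255, 0, 0, 0, 0]
    - [255, 0, 0, 0, 0]

```text
time_s: 15.95
position: [0.4887, -0.3186, 0.2019]
tcp_rot: [[0.979, -0.206, 0.003], [-0.206, -0.979, -0.003], [0.004, 0.003, -1.0]]
force: [-1.1, 0.5, -3.2]
opening: 0.297
grasp_force: 30.0
```

Run:
```python
from h import *
go(.5875,.118,.2,-80)
p,d=capture('side');c=calibration('side');np.savez('pics/side3.npz',p=p,d=d)
q=c['rotation'].T@(np.array([.487,-.317,.155])-c['xyz']);u=int(c['fx']*q[0]/q[2]+c['cx']);v=int(c['fy']*q[1]/q[2]+c['cy']);print(u,v)
a=cv2.resize(p[v-60:v+60,u-60:u+60],(480,480),interpolation=2)
t=np.load('pics/top2.npz')['p'][190:225,192:230];cv2.imwrite('pics/k1.png',np.hstack([cv2.convertScaleAbs(a,alpha=1.5),np.full((480,4,3),255,np.uint8)]))
```

```text
t 15.95 pos [ 0.4887 -0.3186  0.2019] yawy -101.86 j6 57.8 F [-1.1  0.5 -3.2] op 0.297 g 29.998611817136407
shift now [ 0.0069 -0.4476  0.0008] turn(tool z) -0.3816
237 314
```

View pics/k1.png

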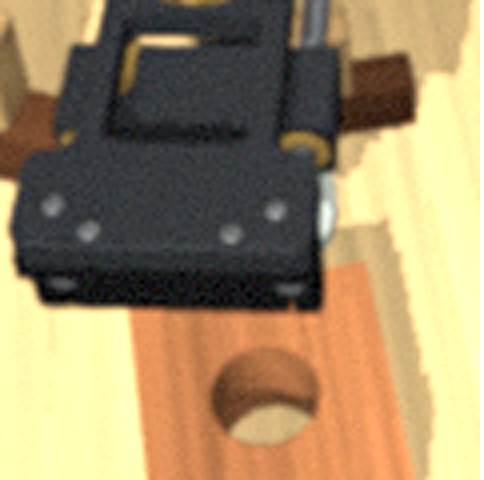

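The gripper body hides the key here: in the crop only the empty stand hole shows, below it. I carry the spindle high towards the wheel and look from there.

Emit:
send_rows:
  plan:
    - [255, 0, -0.032, -0.01, 0]
    - [255, 0, -0.032, -0.01, 0]
    - [255, 0, -0.032, -0.01, 0]
    - [255, 0, -0.032, -0.01, 0]
    - [255, 0, -0.032, -0.01, 0]
    - [255, 0, -0.032, -0.01, 0]
    - [255, 0, -0.032, -0.01, 0]
    - [255, 0, -0.032, -0.01, 0]
    - [255, 0.001, -0.032, -0.01, 0]
    - [255, 0.001, -0.032, -0.01, 0]
    - [255, 0.001, -0.032, -0.01, 0]
    - [255, 0.001, -0.032, -0.01, 0]
    - [255, 0.001, -0.032, 0, 0]
    - [255, 0.002, -0.032, 0, 0]
    - [255, 0, 0, 0, 0]
    - [255, 0, 0, 0, 0]

```text
time_s: 17.33
position: [0.5855, 0.1207, 0.3169]
tcp_rot: [[0.979, -0.202, -0.006], [-0.202, -0.979, -0.001], [-0.006, 0.002, -1.0]]
force: [-0.0, 0.1, -2.9]
opening: 0.298
grasp_force: 30.0
```

Run:
```python
from h import *
go(.5875,.118,.14,-75)
s=read_state()['position']
p,d=capture('side');c=calibration('side')
q=c['rotation'].T@(s-[0,0,.05]-c['xyz']);u=int(c['fx']*q[0]/q[2]+c['cx']);v=int(c['fy']*q[1]/q[2]+c['cy']);print(u,v)
L=[cv2.resize(p[v-30:v+30,u-33:u+33],(264,240),interpolation=2)]
# rectified overhead views of the hub, 60x60 mm at 0.25 mm per px; up=+x, left=+y
for n in('top2','side2','wrist'):
    if n=='wrist': c=calibration('wrist');im,_=capture('wrist')
    else: c=calibration(n[:-1]);im=np.load('pics/%s.npz'%n)['p']
    cx,cy=.5875,.119;g=[(cx+.03,cy+.03),(cx+.03,cy-.03),(cx-.03,cy-.03),(cx-.03,cy+.03)]
    src=[]
    for x,y in g:
        q=c['rotation'].T@(np.array([x,y,.075])-c['xyz']);src.append([c['fx']*q[0]/q[2]+c['cx'],c['fy']*q[1]/q[2]+c['cy']])
    L.append(cv2.convertScaleAbs(cv2.warpPerspective(im,cv2.getPerspectiveTransform(np.float32(src),np.float32([[0,0],[240,0],[240,240],[0,240]])),(240,240),flags=2),alpha=1.3))
im,_=capture('wrist');top=cv2.resize(im,(400,300))
row=np.hstack([L[0],L[1][:,:],L[2]]);cv2.imwrite('pics/k2.png',np.vstack([row,np.hstack([L[3],cv2.resize(im,(504,378))[60:300]])]))
```

```text
t 17.33 pos [0.5855 0.1207 0.3169] yawy -101.68 j6 102.6 F [-0.   0.1 -2.9] op 0.298 g 29.998553842306137
shift now [0.0035 0.0019 0.1769] turn(tool z) -0.4656
260 78
```

View pics/k2.png

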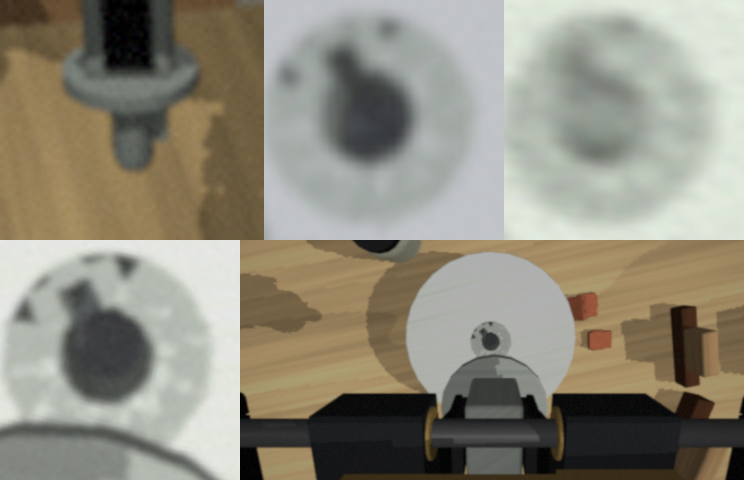

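The side view shows the key sticking out on the right, so it is on the +x side, near −12°. The overhead views put the bore at rectified pixel (106,115) and the keyway up and to the left, at roughly +24°. I measure both numerically.

Run:
```python
from h import *
cx,cy=.5875,.121;k=.00025
for n in('top2','wrist'):
    if n=='wrist': c=calibration('wrist');im,_=capture('wrist')
    else: c=calibration('top');im=np.load('pics/top2.npz')['p']
    src=[]
    for x,y in[(cx+.04,cy+.04),(cx+.04,cy-.04),(cx-.04,cy-.04),(cx-.04,cy+.04)]:
        q=c['rotation'].T@(np.array([x,y,.075])-c['xyz']);src.append([c['fx']*q[0]/q[2]+c['cx'],c['fy']*q[1]/q[2]+c['cy']])
    g=cv2.cvtColor(cv2.warpPerspective(im,cv2.getPerspectiveTransform(np.float32(src),np.float32([[0,0],[320,0],[320,320],[0,320]])),(320,320),flags=2),cv2.COLOR_BGR2GRAY).astype(float)
    head=np.median(g[:50]);dark=np.median(g[150:160,145:155])
    v,u=np.mgrid[:320,:320];X=cx+.04-v*k;Y=cy+.04-u*k
    hub=(g<head-.08*(head-dark)).astype(np.uint8)
    blk=(g<.5*(head*.85+dark)).astype(np.uint8);nl,lab=cv2.connectedComponents(blk);b=lab==lab[155,150]
    bb=cv2.morphologyEx(b.astype(np.uint8),2,cv2.getStructuringElement(2,(51,51)))>0
    bx,by=X[bb].mean(),Y[bb].mean()
    print(n,head,dark,'bore',bx.round(4),by.round(4),'r',np.sqrt(bb.sum()*k*k/np.pi).round(4))
    for ox,oy in((bx,by),(.5884,.1224)):
        r=np.hypot(X-ox,Y-oy);m=b&(r>.0135)&(r<.021);print('  keyway',np.degrees(np.arctan2((Y-oy)[m].mean(),(X-ox)[m].mean())).round(1),m.sum())
    # hub disc edge by strongest radial gradient
    P=[]
    gs=cv2.GaussianBlur(g,(0,0),3)
    for a in np.radians(np.arange(0,360,4)):
        rr=np.arange(.021,.031,k/2);vv=((cx+.04-bx-rr*np.cos(a))/k).astype(np.float32);uu=((cy+.04-by-rr*np.sin(a))/k).astype(np.float32)
        l=cv2.remap(gs.astype(np.float32),uu[None],vv[None],1)[0];i=np.diff(l).argmax();P.append((bx+rr[i]*np.cos(a),by+rr[i]*np.sin(a)))
    P=np.array(P)
    from scipy.optimize import least_squares
    print('  hub',least_squares(lambda t:np.hypot(*(P-t[:2]).T)-t[2],[bx,by,.026],loss='soft_l1',f_scale=.0005).x.round(4))
```

```text
top2 150.0 47.0 bore 0.5887 0.123 r 0.011
  keyway 25.2 562
  keyway 26.6 629
  hub [0.5878 0.123  0.0259]
wrist 176.0 48.0 bore 0.589 0.1227 r 0.0116
  keyway 24.8 718
  keyway 24.8 803
  hub [0.5889 0.1222 0.0257]
```

Emit:
send_rows:
  plan:
    - [255, 0, 0, 0.02, -0.107]
    - [255, 0, 0, 0.025, -0.107]
    - [255, 0, 0, 0.025, -0.107]
    - [255, 0, 0, 0.025, -0.107]
    - [255, 0, 0, 0.025, -0.107]
    - [255, 0, 0, 0.025, -0.106]
    - [255, 0, 0, 0.01, 0]
    - [255, 0, 0, 0, 0]
    - [255, 0, 0, 0, 0]

```text
time_s: 18.28
position: [0.5872, 0.1184, 0.1652]
tcp_rot: [[0.909, 0.417, -0.0], [0.417, -0.909, -0.0], [-0.0, -0.0, -1.0]]
force: [0.5, 1.0, -3.1]
opening: 0.296
grasp_force: 30.0
```

Run:
```python
from h import *
go(.5894,.1230,.136,-65)
```

```text
t 18.28 pos [0.5872 0.1184 0.1652] yawy -65.35 j6 66.1 F [ 0.5  1.  -3.1] op 0.296 g 29.998508412390947
shift now [ 0.004  -0.0033  0.0292] turn(tool z) -0.006
```

Emit:
send_rows:
  plan:
    - [255, 0.004, -0.0033, 0, -0.006]
    - [255, 0, 0, 0.005, 0]
    - [255, 0, 0, 0, 0]
    - [255, 0, 0, 0, 0]

```text
time_s: 18.62
position: [0.5894, 0.124, 0.1607]
tcp_rot: [[0.905, 0.426, 0.001], [0.426, -0.905, -0.0], [0.001, 0.0, -1.0]]
force: [0.1, 0.3, -3.2]
opening: 0.296
grasp_force: 30.0
```

Run:
```python
from h import *
go(.5894,.1230,.136,-65)
c=calibration('wrist');p,d=capture('wrist');W=cloud(d,c)
go(.5894,.1230,.136,-65)
z=W[...,2];s=read_state()['position'];m=(np.hypot(W[...,0]-s[0],W[...,1]-s[1])<.05)&(z>s[2]+.016)&(z<s[2]+.032)&(z==z);print(m.sum())
P=W[m]
if len(P): print(rect(W,m))
```

```text
t 18.62 pos [0.5894 0.124  0.1607] yawy -64.8 j6 66.1 F [ 0.1  0.3 -3.2] op 0.296 g 29.998512463644147
shift now [-0.0004  0.0009  0.0247] turn(tool z) 0.0034
t 18.67 pos [0.5893 0.124  0.1606] yawy -64.8 j6 66.1 F [ 0.1 -0.3 -2.7] op 0.293 g 29.99846337363124
shift now [-0.0003  0.0009  0.0246] turn(tool z) 0.0035
3330
(3330, array([590.9, 124.9]), array([35.1, 47.5]), 24.9, np.float64(183.6))
```

Emit:
send_rows:
  plan:
    - [255, -0.0003, 0.0008, 0.004, 0]
    - [255, 0, 0, 0.004, 0]
    - [255, 0, 0, 0.004, 0]
    - [255, 0, 0, 0.003, 0]
    - [255, 0, 0, 0.003, 0]
    - [255, 0, 0, 0.003, 0]
    - [255, 0, 0, 0, 0]
    - [255, 0, 0, 0, 0]

```text
time_s: 19.33
position: [0.589, 0.123, 0.1387]
tcp_rot: [[0.905, 0.426, -0.001], [0.426, -0.905, -0.0], [-0.001, -0.0, -1.0]]
force: [0.3, -0.0, -2.5]
opening: 0.299
grasp_force: 30.0
```

Emit:
send_rows:
  plan:
    - [255, 0, 0, 0.003, 0]
    - [255, 0, 0, 0.003, 0]
    - [255, 0, 0, 0.002, 0]
    - [255, 0, 0, 0.002, 0]
    - [255, 0, 0, 0, 0]

```text
time_s: 19.75
position: [0.5891, 0.123, 0.129]
tcp_rot: [[0.905, 0.426, -0.0], [0.426, -0.905, 0.0], [-0.0, -0.0, -1.0]]
force: [-1.5, 0.1, 0.9]
opening: 0.298
grasp_force: 30.0
```

Emit:
send_rows:
  plan:
    - [255, 0, 0, 0.002, 0]
    - [255, 0, 0, 0.002, 0]
    - [255, 0, 0, 0.002, 0]
    - [255, 0, 0, 0.002, 0]
    - [255, 0, 0, 0, 0]

```text
time_s: 20.17
position: [0.5892, 0.123, 0.121]
tcp_rot: [[0.905, 0.426, 0.0], [0.426, -0.905, 0.0], [0.0, 0.0, -1.0]]
force: [-0.6, 0.2, 3.0]
opening: 0.298
grasp_force: 30.0
```

Emit:
send_rows:
  plan:
    - [255, 0, 0, 0.002, 0]
    - [255, 0, 0, 0.002, 0]
    - [255, 0, 0, 0.002, 0]
    - [255, 0, 0, 0.002, 0]
    - [255, 0, 0, 0.002, 0]
    - [255, 0, 0, 0.002, 0]
    - [255, 0, 0, 0.002, 0]
    - [255, 0, 0, 0, 0]

```text
time_s: 20.83
position: [0.5892, 0.123, 0.107]
tcp_rot: [[0.905, 0.426, 0.0], [0.426, -0.905, 0.0], [0.0, -0.0, -1.0]]
force: [-2.3, 0.3, 7.4]
opening: 0.296
grasp_force: 30.0
```

Emit:
send_rows:
  plan:
    - [255, 0, 0, 0.001, 0]
    - [255, 0, 0, 0.001, 0]
    - [255, 0, 0, 0.001, 0]
    - [255, 0, 0, 0, 0]

```text
time_s: 21.17
position: [0.5893, 0.123, 0.105]
tcp_rot: [[0.905, 0.426, 0.0], [0.426, -0.905, -0.0], [0.0, 0.0, -1.0]]
force: [-3.7, -0.7, 9.9]
opening: 0.299
grasp_force: 30.0
```

Emit:
send_rows:
  plan:
    - [255, 0, 0, 0.001, 0]
    - [255, 0, 0, 0.001, 0]
    - [255, 0, 0, 0, 0]
    - [255, 0, 0, 0, 0]

```text
time_s: 21.5
position: [0.5893, 0.123, 0.105]
tcp_rot: [[0.905, 0.426, 0.001], [0.426, -0.905, -0.0], [0.001, 0.001, -1.0]]
force: [-5.8, -0.5, 21.7]
opening: 0.297
grasp_force: 30.0
```

Emit:
send_rows:
  plan:
    - [255, 0, 0, 0, 0]
    - [255, 0, 0, 0, 0]
    - [255, 0, 0, 0, 0]
    - [255, 0, 0, 0, 0]
    - [255, 0, 0, 0, 0]
    - [255, 0, 0, 0, 0]

```text
time_s: 22.0
position: [0.5893, 0.123, 0.105]
tcp_rot: [[0.905, 0.426, 0.001], [0.426, -0.905, -0.0], [0.001, 0.001, -1.0]]
force: [-5.9, -0.6, 21.3]
opening: 0.3
grasp_force: 30.0
```

Run:
```python
from h import *
p,d=capture('side');c=calibration('side');W=cloud(d,c)
q=c['rotation'].T@(np.array([.589,.1,.083])-c['xyz']);u=int(c['fx']*q[0]/q[2]+c['cx']);v=int(c['fy']*q[1]/q[2]+c['cy'])
cv2.imwrite('pics/f.png',cv2.resize(p[v-40:v+40,u-55:u+55],(660,480),interpolation=2))
r=np.hypot(W[...,0]-.589,W[...,1]-.122)
f=(r<.030)&(r>.02)&(W[...,2]<.095)&(W[...,2]>.07);h=(r<.09)&(r>.05)&(W[...,2]<.085)&(W[...,2]>.065)
print(np.nanmedian(W[f][:,2]),f.sum(),np.nanmedian(W[h][:,2]));go(.589,.123,.105,-65)
```

```text
0.08438765957204197 159 0.0757241581168035
t 22.05 pos [0.5893 0.123  0.105 ] yawy -64.79 j6 66.0 F [-6.8 -0.1 20.9] op 0.299 g 30.001091910526156
shift now [-0.0002 -0.0001 -0.    ] turn(tool z) 0.0037
```

View pics/f.png

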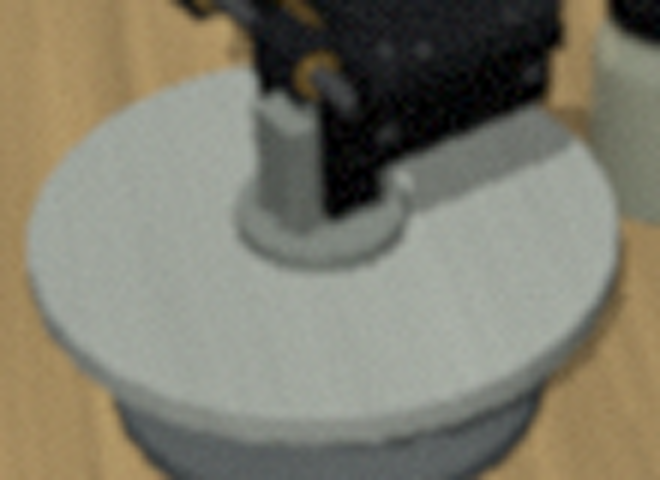

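The flange, at (320,230), sits flat on the wheel head. By depth its top is 8.7 mm above the head, against a flange 8 mm thick. The push and grip are steady.

```bash
python3 -c "
from rig import *
print(hand_in())"
```

```text
the job is handed in; nothing more can be done
None
```

I handed the job in at about 22 s of the 72 s; the hand-in gave no verdict back. The chips are off the head, the scraper is on the bench, and the spindle is keyed in, seated flat and held down with about 21 N on the wrist sensor.

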